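# Load a model roof panel into the pitch jig

### The arm

A 6-joint arm with a two-finger parallel gripper is mounted at the origin on the work surface. World frame = base frame: x ahead of the robot, y to its left, z up, the work surface at z = 0. Lengths are in m, angles in rad, forces in N, time in s.
With the tool pointing down it reaches from about 0.35 to 0.85 m from the base axis. Payload 8.1 kg.
Tool frame: the origin (TCP) lies at the centre of the arm's flange, where the gripper is bolted on; the fingertips stand 186 mm ahead of it and the grasp point (between the pads) lies 167 mm ahead of it; z points along the fingers, y is the line along which they close (so a half turn about z gives the same grasp; the last joint's range is limited). The gripper opens to 93 mm and grips with 3 to 60 N. Pads are 15 mm wide; open, the fingers measure 128 mm over their backs; the gripper's body (75 mm by 188 mm) begins 65 mm behind the grasp point.
Start: joints at [1.24, 0.13, 1.488, -0, 1.523, -0.085], TCP at [0.146, 0.582, 0.405] pointing down, gripper open.
Joint ranges: [-2.96, 2.96], [-0.89, 2.26], [0.02, 2.5], [-1.34, 4.48], [0, 2.73], [-2.66, 2.66]. Speed limits (rad/s): [2.39, 2.39, 2.79, 3.14, 3.14, 3.14].

### API

Orientations are given as a rotation vector (axis times angle).
In Python, from plant import read_state, read_camera, camera_params, robot gives the robot as it stands.
- The arm moves only by the tool carry_out, never from a script. Its argument "targets" is a list of rows, each an object of numbers: "hand": the opening in per cent of the stroke, from 0 (shut) to 100 (fully open); "x", "y", "z": the shift along the tool's x, y, z in m; "ax", "ay", "az": the turn, a rotation vector about the tool's x, y, z in rad. In form: [{"hand": .., "x": .., "y": .., "z": .., "ax": .., "ay": .., "az": ..}, ...]. A call has 1 to 8 rows; each row is the pose to reach, as a shift and turn from the pose commanded when the call began, along the tool's axes at that moment; what a row does not reach only later rows make up. A row lasts 1/8 s, in which the tool goes at most 62.5 mm and 10.7 degrees, less where a joint would pass 70% of its speed; a pose out of reach is approached as far as the arm can. A call with a gripper value outside its range is refused whole. The fingers move at their own pace and stop on an object; "newtons" is the grip in N (left out, the last holds). Time passes only in rows, so rows that repeat a pose let the fingers close. It gives the time, the measured TCP pose, the force, the opening and the grip force at its end, in the units of the state.
- read_state(): the state, without advancing time (a new reading comes with each control period).
- read_camera(name): name is "side" or "top"; returns (picture, depth): 384x512x3 uint8, blue, green, red; 384x512 float32, m along the optical axis (not along the pixel's ray), 0 where there is no reading.
- camera_params(name): a dict with "fx", "fy", "cx", "cy" (pixels), "position" and "rotation" of the camera in the world. Camera axes: x right, y up, looking along -z (the intrinsics and any distortion apply to the point x, -y, -z); pixel columns grow to the right and rows downward; lengths in m; the calibration is good to about 2 mm. A picture is of the moment at which its call begins. camera_params takes no time and is no camera call.
- robot.close_job(): hands the job in; it is judged then, once.
The state is a dict: "t": time; "q": joint angles; "dq": joint speeds; "joint_torque": joint torques, N m; "tool_pos": TCP position; "orientation": TCP orientation; "force": force on the tool from outside, world axes, zero at the start; "wrist_torque": the same for the moment, N m; "opening": finger opening in m; "gripper_force": force on a finger pad.
Only numpy, scipy, OpenCV 4.12 (cv2) and the standard library are available. Lean on these libraries where they do the work, as an engineer would, in place of code of your own. Each camera call takes 0.05 s, during which the arm holds its last target. There are 200 camera calls.

### The job

Take the model roof panel that carries the long rectangular rooflight, lift it level and straight up out of its tray pocket, tilt it to match the slope of the pitch jig, and lay it down flat on the sloping board, neither dropping it nor tipping it on by one edge. Then push it fully home so that it lies flat with a long edge against both dowels and a short edge against the end stop, and let go. Leave the other panel and the things on the bench where they are.

Things in the scene. Friction and masses are not known exactly. Their poses are not given: they have to be found in the camera images.
- rooflight_panel: Loose roof panel of light plywood, 100 (x) x 140 (y) x 10 mm thick, 120 to 240 g, symmetrical, so it may go in the jig either way round. On its middle is the rooflight, the only thing to grip while the panel is in the tray. Starts flat in either tray pocket. Origin: centre of the underside; z out of its top face.
- rooflight (a point): Middle of the rooflight: a solid beech block 40 mm (panel x) by 100 mm (panel y) with three flat panes on top, standing 32 mm proud of the panel's top face (from 10 to 42 mm above the underside). This point is 26 mm above the underside.
- flue_panel: The other loose roof panel: same plate, but with a round flue on its middle (30 mm diameter with a 42 mm cap, top 49 mm above the underside). Lies in the other pocket and stays there. Origin: centre of the underside; axes as for the rooflight panel.
- tray: Flat plywood tray, fixed, 242 (x) x 167 (y) x 16 mm high. Two pockets centred at x = -57.5 and +57.5 mm, each 103 x 143 mm and 10 mm deep (floor 6 mm above the bench): a panel has 1.5 mm play a side and its top is flush with the tray. Origin: centre of the underside, z up. Which panel is in which pocket varies; tray and jig may swap sides of the bench.
- jig_board: Sloping plywood board of the pitch jig, fixed, 26.6 deg from level, low side roughly towards the robot's left. Origin on its top surface, 74 mm above the bench, where the middle of the panel's underside is when home. x up the slope, y level, z square out of the board. Surface spans x -75 to 105, y -110 to 98 mm. A laid panel stays put by friction; less than 2 N slides it.
- dowel_a (a point): Foot, on the board surface, of one of two upright wooden dowels (12 mm diameter, 16 mm proud, square to the board) at the board's low side: at x = -56, y = -45 mm of the board. The home panel's lower long edge touches both dowels, at x = -50 mm. Axes as the board's.
- dowel_b (a point): Foot of the second dowel, the same, at x = -56, y = +45 mm of the board. Axes as the board's.
- end_stop (a point): Middle of the end stop's working face, at x = -10, y = +70, z = 7 mm of the board; the home panel's short edge touches it. The stop is a beech block on the board, 14 mm proud, spanning x -32 to 12 and y 70 to 86 mm. Axes as the board's.
- glue_bottle: Bystander: white glue bottle standing on the bench beyond the work, 52 mm diameter, 140 mm high. Origin: centre of the underside.
- block_house: Bystander: small gabled block of light wood, 60 x 44 x 50 mm, on the bench between the robot and the work. Origin: centre of the underside.
- steel_rule: Bystander: flat steel rule, 200 x 30 x 3 mm, lying on the bench between tray and jig, long side along its x. Origin: centre of the underside.
Things that resemble listed ones, but are neither listed nor needed, are in the scene too. Leave any green or yellow look-alike of the rooflight_panel alone.

How it is judged:
By the outcome, as a careful person would: the job done as asked, in the order asked, and still so for the second after the job is handed in, with the robot touching nothing.
It also fails if it takes over 54 s, if anything falls off the work surface, if the arm or the gripper's body presses on something with over 40 N, if the wrist force passes 120 N, or if a joint passes its speed limit or range.

## Working session

There is one attempt and no reset: what is moved stays moved. The work goes in short steps, Python scripts to look and compute and a tool call to move; the robot and the scene stay as the last step left them, time stands still between calls to the robot, and variables do not carry over. Pictures are saved under pics/ and viewed, at most 10 in all, crops included, and the job is handed in when it is done.

Besides the shell and the picture viewer there is one more tool, called as name([rows], argument=value, ...), one row to a line, values as JSON. carry_out: Moves the arm, as the interface text tells. Its arguments: {"type":"object","properties":{"targets":{"type":"array","items":{"type":"object","properties":{"hand":{"type":"number"},"x":{"type":"number"},"y":{"type":"number"},"z":{"type":"number"},"ax":{"type":"number"},"ay":{"type":"number"},"az":{"type":"number"}}}},"newtons":{"type":"number"}},"required":["targets"]}

```bash
mkdir -p pics; ls; python3 - <<'E'
from plant import read_state, read_camera, camera_params
import cv2,numpy as np
s=read_state();print(s)
for n in("top","side"):
    im,d=read_camera(n);cv2.imwrite(f"pics/{n}1.png",im);np.save(f"{n}1.npy",d);print(camera_params(n))
E
```

```text
pics
{'t': 0.0, 'q': array([ 1.23959612e+00,  1.31142655e-01,  1.48925249e+00, -1.00748399e-05,
        1.52298364e+00, -8.53966482e-02]), 'dq': array([-0.0003434 ,  0.0008379 ,  0.00050721,  0.00048356, -0.00193639,
       -0.00113535]), 'joint_torque': array([ 5.94890298e-04, -5.59843898e+01, -4.91767716e+01,  7.68765109e-02,
        3.52156966e-02, -1.34963975e-04]), 'tool_pos': array([0.14590758, 0.58176088, 0.40371291]), 'orientation': array([-3.85091055e-01, -3.11753796e+00,  2.74796756e-03]), 'force': array([-0.16637883,  0.84255078, -0.55156573]), 'wrist_torque': array([-0.03398426, -0.02212034, -0.002529  ]), 'gripper_force': 0.0, 'opening': 0.09290443667962577}
{'fx': 389.0391140721302, 'fy': 389.0391140721302, 'cx': 251.8509540330779, 'cy': 190.76501491808193, 'position': array([ 0.44394716, -0.0089854 ,  1.12104592]), 'rotation': array([ 0.07901065, -0.08629805, -1.58055512])}
{'fx': 402.1526203081317, 'fy': 402.1526203081317, 'cx': 250.78981193901367, 'cy': 187.70717036582286, 'position': array([ 0.22708822, -0.65354974,  0.73191465]), 'rotation': array([ 0.8228917 , -0.18902551, -0.44737822])}
```

View pics/top1.png

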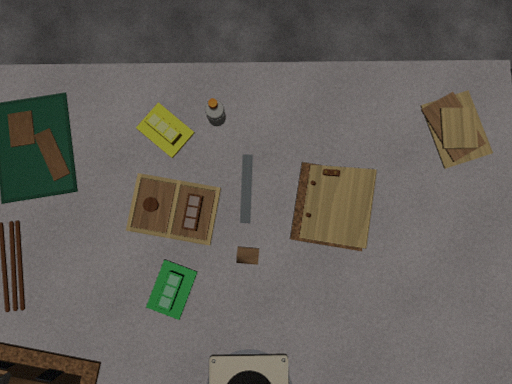

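View pics/side1.png

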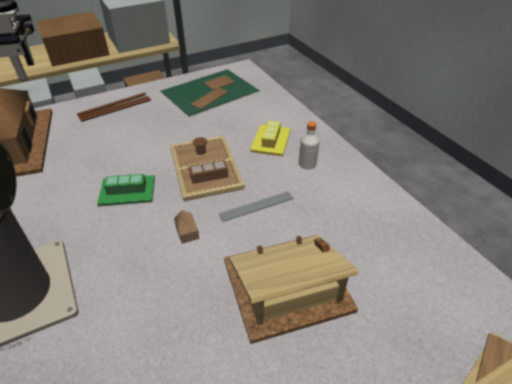

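The top view shows the tray at about (173,209), with the rooflight panel in its right pocket at (193,212) and the flue at (151,205). The jig is at about (335,205), with dowels at (313,183) and (308,214) and the stop at (331,172).

```bash
cat > h.py <<'E'
import numpy as np,cv2
from scipy.spatial.transform import Rotation as R
from plant import camera_params
def cloud(n,d):
    c=camera_params(n);v,u=np.mgrid[:384,:512]
    P=np.stack([(u-c['cx'])/c['fx']*d,-(v-c['cy'])/c['fy']*d,-d],-1)
    return P@R.from_rotvec(c['rotation']).as_matrix().T+c['position']
def proj(n,p):
    c=camera_params(n);q=(np.atleast_2d(p)-c['position'])@R.from_rotvec(c['rotation']).as_matrix()
    return np.c_[c['cx']+c['fx']*q[:,0]/-q[:,2],c['cy']-c['fy']*q[:,1]/-q[:,2]]
def rect(P):
    (c,s,a)=cv2.minAreaRect((P[:,:2]*1000).astype(np.float32));return np.round(c,1),np.round(s,1),round(a,2)
E
python3 - <<'E'
from h import *
im=cv2.imread('pics/top1.png');d=np.load('top1.npy');P=cloud('top',d)
a=cv2.resize(im[165:255,120:230],None,fx=5,fy=5,interpolation=3)[:, :400*5]
b=cv2.resize(im[155:255,285:385],None,fx=5,fy=5,interpolation=3)
cv2.imwrite('pics/crop1.png',cv2.resize(np.hstack([a[:450],b[:450]]),(800,343)))
Q=P[165:255,120:230].reshape(-1,3)
print('bench z',np.median(P[260:330,300:400,2]))
m=(Q[:,2]>.038)&(Q[:,2]<.056);print('hist',np.histogram(Q[:,2],bins=np.arange(-.01,.07,.005)))
lab=np.zeros((384,512),np.uint8);Z=P[...,2]
lab[165:255,120:230]=(Z[165:255,120:230]>.035)
n,l,st,ce=cv2.connectedComponentsWithStats(lab)
for i in range(1,n):
    if st[i,4]>8:X=P[l==i];print(st[i],ce[i],rect(X),X.mean(0),np.median(X[:,2]))
lab[:]=0;lab[165:255,120:230]=(Z[165:255,120:230]>.009)
n,l,st,ce=cv2.connectedComponentsWithStats(lab)
for i in range(1,n):
    if st[i,4]>30:X=P[l==i];print('tray',st[i],rect(X))
# board plane
B=P[195:235,322:362].reshape(-1,3);A=np.c_[B[:,:2],np.ones(len(B))]
for k in range(3):
    co=np.linalg.lstsq(A,B[:,2],rcond=None)[0];r=B[:,2]-A@co;g=abs(r)<3*r.std();A,B=A[g],B[g]
nn=np.array([-co[0],-co[1],1]);nn/=np.linalg.norm(nn);print('n',nn,np.degrees(np.arccos(nn[2])),co,r.std())
J=P[155:255,285:385];h=(J-[0,0,co[2]])@nn
lab=(h>.005).astype(np.uint8)
n,l,st,ce=cv2.connectedComponentsWithStats(lab)
for i in range(1,n):
    if st[i,4]>3:X=J[l==i];print('on board',st[i],ce[i]+[285,155],X.mean(0),h[l==i].max(),rect(X))
X=J[(abs(h)<.004)];print('board',rect(X),X.min(0),X.max(0))
E
```

```text
bench z -0.0003721346543910098
hist (array([  65, 2688, 2108,  111, 1631, 2430,   81,   10,   10,    7,   34,
        395,  211,   72,    2]), array([-0.01 , -0.005,  0.   ,  0.005,  0.01 ,  0.015,  0.02 ,  0.025,
        0.03 ,  0.035,  0.04 ,  0.045,  0.05 ,  0.055,  0.06 ,  0.065]))
[180 193  22  38 546] [191.29120879 211.56043956] (array([487.9,  79.7]), array([190.7,  99.8]), 79.2) [0.50092455 0.15111082 0.05987426] 0.048299269540398204
[143 197  15  15 182] [149.84615385 203.9010989 ] (array([477.7, 141.2]), array([305.3,  39.6]), 69.94) [0.52289498 0.2642844  0.06028223] 0.054426878167858184
tray [ 126  173   94   72 4940] (array([503.3, 158.2]), array([350.6, 167.3]), 79.29)
n [0.0814033  0.43913532 0.89472547] 26.526810445648508 [-0.09098132 -0.49080453  0.00872631] 0.0020233353930898886
on board [ 37  14  18   7 104] [330.56730769 171.89423077] [ 0.59947586 -0.22371285  0.10159429] 1.027413647876579 (array([ 536.6, -122.7]), array([ 35.9, 291.2]), 32.13)
on board [25 25  6  5 20] [312.35 182.05] [ 0.57795095 -0.18107682  0.06101937] 0.01897255213837921 (array([ 577.8, -181.1]), array([13.9, 10. ]), 61.07)
on board [20 58  6  4 19] [307.36842105 214.52631579] [ 0.48894352 -0.16495734  0.06139011] 0.018323407876627708 (array([ 489.1, -165.7]), array([14.4,  8.4]), 89.86)
board (array([ 529.6, -207.4]), array([232.7, 223.4]), 79.7) [ 0.40185156 -0.33642435  0.00054192] [ 0.66028849 -0.11238041  0.12323168]
```

View pics/crop1.png

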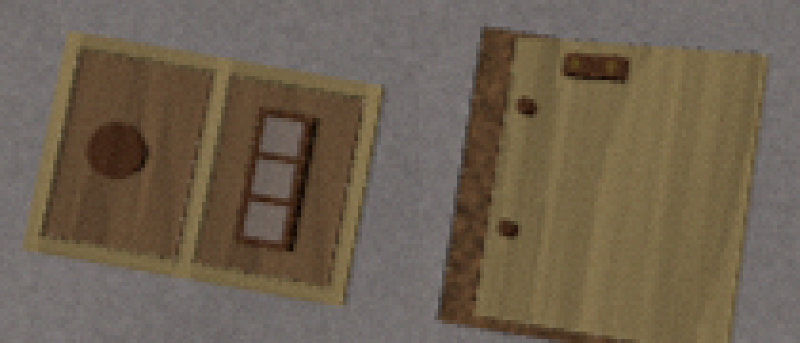

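```bash
cat >> h.py <<'E'
def Ry(yaw,tilt=0): # panel frame: y axis horizontal at angle yaw, x rising by tilt
    y=np.array([np.cos(yaw),np.sin(yaw),0]);xh=np.array([y[1],-y[0],0]);x=xh*np.cos(tilt)+np.array([0,0,np.sin(tilt)])
    return np.c_[x,y,np.cross(x,y)]
def goal(G,Rp,flip):  # G grasp point, Rp panel frame -> TCP pos, tool R ; tool z=-n, tool y=+-panel x
    z=-Rp[:,2];y=Rp[:,0]*flip;T=np.c_[np.cross(y,z),y,z];return G-.167*z,T
def rel(s,G,Rp,flip):
    p,T=goal(G,Rp,flip);T0=R.from_rotvec(s['orientation']).as_matrix()
    return np.round(T0.T@(p-s['tool_pos']),4),np.round(R.from_matrix(T0.T@T).as_rotvec(),4)
E
python3 - <<'E'
from h import *
from plant import read_state
def comp(P,mask,lo,off=0):
    n,l,st,ce=cv2.connectedComponentsWithStats(mask.astype(np.uint8))
    return [(ce[i],P[l==i]) for i in range(1,n) if st[i,4]>lo]
for n,(r0,r1,c0,c1) in dict(top=(165,255,120,230),side=(130,200,165,250)).items():
    P=cloud(n,np.load(n+'1.npy'));W=P[r0:r1,c0:c1];Z=W[...,2]
    for c,X in comp(W,(Z>.042)&(Z<.053),60):
        md=np.median(X[:,:2],0);X=X[np.linalg.norm(X[:,:2]-md,axis=1)<.06]
        print(n,'roof',c+[c0,r0],rect(X),X.mean(0)*1000,np.median(X[:,2]))
    for c,X in comp(W,(Z>.009)&(Z<.07),500): print(n,'tray',rect(X[X[:,2]<.022]))
d=np.load('top1.npy');P=cloud('top',d);J=P[155:255,285:385]
nn=np.array([.0814,.4391,.8947]);h=(J-[0,0,.00873])@nn
for c,X in comp(J,(h>.008)&(h<.025),6):
    print('obj',c+[285,155],np.median(X,0)*1000,rect(X))
s=read_state();T=R.from_rotvec(s['orientation']).as_matrix();print(np.round(T,3))
E
```

```text
top roof [191.19656489 211.40648855] (array([502. , 153.5]), array([40.4, 99.8]), 79.03) [501.82049744 153.17652923  48.19755423] 0.04829552242070001
top tray (array([513.2, 210.9]), array([243.3, 167.3]), 79.29)
side roof [207.47743468 167.85035629] (array([500.4, 152.4]), array([45.4, 99.7]), 79.38) [498.95633351 148.77209008  48.65688914] 0.04916594615844283
side tray (array([511.7, 209. ]), array([248.3, 167.5]), 79.37)
obj [330.63636364 171.83838384] [ 602.56919738 -228.30188386   81.75063677] (array([ 602.8, -228.2]), array([41.5, 16.6]), 77.67)
obj [312.26315789 181.94736842] [ 577.92092219 -180.07381022   60.49500072] (array([ 578.4, -180.8]), array([12.5, 10.2]), 50.72)
obj [307.22222222 214.5       ] [ 488.97647158 -164.40050191   62.04725285] (array([ 489.1, -164.1]), array([11.2,  8.4]), 89.86)
[[-0.97   0.243 -0.001]
 [ 0.243  0.97  -0.002]
 [ 0.    -0.002 -1.   ]]
```

```bash
python3 - <<'E'
from h import *
from plant import read_state
print(rel(read_state(),np.array([.5018,.1533,.10]),Ry(np.radians(-10.7)),-1))
E
```

```text
(array([-0.4495, -0.3288,  0.1372]), array([-0.0016, -0.0002, -0.059 ]))
```

carry_out([
  {"hand": 100, "x": -0.45, "y": -0.329, "z": 0.1, "ax": 0, "ay": 0, "az": -0.059},
  {"hand": 100, "x": -0.45, "y": -0.329, "z": 0.1, "ax": 0, "ay": 0, "az": -0.059},
  {"hand": 100, "x": -0.45, "y": -0.329, "z": 0.1, "ax": 0, "ay": 0, "az": -0.059},
  {"hand": 100, "x": -0.45, "y": -0.329, "z": 0.1, "ax": 0, "ay": 0, "az": -0.059},
  {"hand": 100, "x": -0.45, "y": -0.329, "z": 0.1, "ax": 0, "ay": 0, "az": -0.059},
  {"hand": 100, "x": -0.45, "y": -0.329, "z": 0.1, "ax": 0, "ay": 0, "az": -0.059},
  {"hand": 100, "x": -0.45, "y": -0.329, "z": 0.1, "ax": 0, "ay": 0, "az": -0.059},
  {"hand": 100, "x": -0.45, "y": -0.329, "z": 0.1, "ax": 0, "ay": 0, "az": -0.059},
], newtons=20)

```text
t: 1.1
tool_pos: [0.4615, 0.2018, 0.316]
orientation: [0.293, 3.128, 0.0]
force: [1.4, 0.5, -0.1]
opening: 0.093
gripper_force: 0.0
```

carry_out([
  {"hand": 100},
  {"hand": 100},
])

```text
schema error: expected keys hand, x, y, z, ax, ay, az
```

```bash
python3 - <<'E'
from h import *
from plant import read_state
s=read_state();print(s['t'],s['tool_pos'],s['q'],s['force'])
print(rel(s,np.array([.5018,.1533,.038]),Ry(np.radians(-10.7)),-1))
E
```

```text
1.1 [0.4614685  0.20175641 0.31596859] [ 3.10276006e-01 -7.12148581e-02  1.85832070e+00  1.40003888e-04
  1.35441276e+00 -1.07370938e+00] [ 1.4448875   0.47885595 -0.11803325]
(array([-0.0486, -0.0401,  0.111 ]), array([ 0.0002, -0.    , -0.0001]))
```

carry_out([
  {"hand": 90, "x": -0.048, "y": -0.04, "z": 0.05, "ax": 0, "ay": 0, "az": 0},
  {"hand": 90, "x": -0.048, "y": -0.04, "z": 0.05, "ax": 0, "ay": 0, "az": 0},
  {"hand": 90, "x": -0.048, "y": -0.04, "z": 0.05, "ax": 0, "ay": 0, "az": 0},
  {"hand": 90, "x": -0.048, "y": -0.04, "z": 0.05, "ax": 0, "ay": 0, "az": 0},
])

```text
t: 1.6
tool_pos: [0.5002, 0.1565, 0.2674]
orientation: [0.291, 3.127, 0.001]
force: [-0.4, 0.4, 0.6]
opening: 0.0836
gripper_force: 0.0
```

```bash
python3 - <<'E'
from h import *
from plant import read_state,read_camera
s=read_state();print(s['t'],s['tool_pos'],s['force'])
print(rel(s,np.array([.5018,.1533,.038]),Ry(np.radians(-10.7)),-1))
im,d=read_camera('side');cv2.imwrite('pics/s2.png',cv2.resize(im[90:240,130:290],None,fx=3.5,fy=3.5,interpolation=2))
E
```

```text
1.6 [0.50017294 0.15645346 0.26742547] [-0.41761038  0.39049901  0.63953093]
(array([-0.0021, -0.0028,  0.0624]), array([0.0008, 0.0007, 0.0009]))
```

View pics/s2.png

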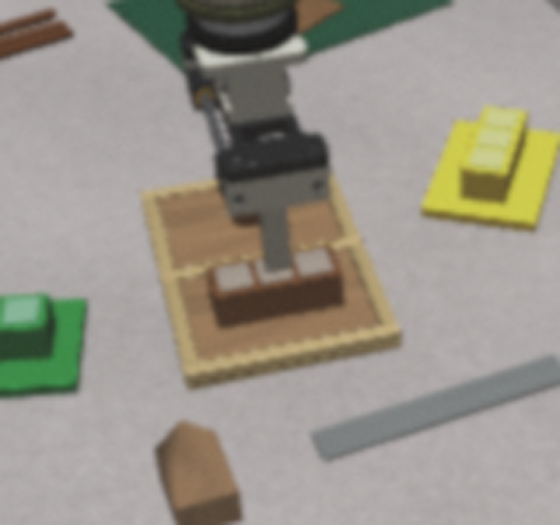

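The finger at crop (278,240) sits over the middle pane of the rooflight, aligned with it, so I'm descending.

carry_out([
  {"hand": 90, "x": -0.002, "y": -0.003, "z": 0.02, "ax": 0, "ay": 0, "az": 0},
  {"hand": 90, "x": -0.002, "y": -0.003, "z": 0.04, "ax": 0, "ay": 0, "az": 0},
  {"hand": 90, "x": -0.002, "y": -0.003, "z": 0.055, "ax": 0, "ay": 0, "az": 0},
  {"hand": 90, "x": -0.002, "y": -0.003, "z": 0.055, "ax": 0, "ay": 0, "az": 0},
  {"hand": 90, "x": -0.002, "y": -0.003, "z": 0.055, "ax": 0, "ay": 0, "az": 0},
  {"hand": 90, "x": -0.002, "y": -0.003, "z": 0.055, "ax": 0, "ay": 0, "az": 0},
])

```text
t: 2.4
tool_pos: [0.5023, 0.1522, 0.2125]
orientation: [0.293, 3.126, 0.001]
force: [0.8, -0.1, -0.1]
opening: 0.0839
gripper_force: 0.0
```

```bash
python3 - <<'E'
from h import *
from plant import read_state
s=read_state();print(s['t'],s['tool_pos'],s['force'])
print(rel(s,np.array([.5018,.1533,.038]),Ry(np.radians(-10.7)),-1))
E
```

```text
2.4 [0.50225957 0.15224955 0.212472  ] [ 0.83742994 -0.13587255 -0.06196696]
(array([0.0007, 0.0009, 0.0075]), array([0.0007, 0.0015, 0.0001]))
```

carry_out([
  {"hand": 90, "x": 0.0005, "y": 0.001, "z": 0.0075, "ax": 0, "ay": 0, "az": 0},
  {"hand": 90, "x": 0.0005, "y": 0.001, "z": 0.0075, "ax": 0, "ay": 0, "az": 0},
  {"hand": 0, "x": 0.0005, "y": 0.001, "z": 0.0075, "ax": 0, "ay": 0, "az": 0},
  {"hand": 0, "x": 0.0005, "y": 0.001, "z": 0.0075, "ax": 0, "ay": 0, "az": 0},
  {"hand": 0, "x": 0.0005, "y": 0.001, "z": 0.0075, "ax": 0, "ay": 0, "az": 0},
  {"hand": 0, "x": 0.0005, "y": 0.001, "z": 0.0075, "ax": 0, "ay": 0, "az": 0},
  {"hand": 0, "x": 0.0005, "y": 0.001, "z": 0.0075, "ax": 0, "ay": 0, "az": 0},
  {"hand": 0, "x": 0.0005, "y": 0.001, "z": 0.0075, "ax": 0, "ay": 0, "az": 0},
], newtons=20)

```text
t: 3.4
tool_pos: [0.5015, 0.153, 0.204]
orientation: [0.293, 3.128, -0.0]
force: [-1.2, -0.3, 0.8]
opening: 0.04
gripper_force: 20.0
```

carry_out([
  {"hand": 0, "x": 0, "y": 0, "z": 0, "ax": 0, "ay": 0, "az": 0},
  {"hand": 0, "x": 0, "y": 0, "z": -0.004, "ax": 0, "ay": 0, "az": 0},
  {"hand": 0, "x": 0, "y": 0, "z": -0.01, "ax": 0, "ay": 0, "az": 0},
  {"hand": 0, "x": 0, "y": 0, "z": -0.018, "ax": 0, "ay": 0, "az": 0},
  {"hand": 0, "x": 0, "y": 0, "z": -0.03, "ax": 0, "ay": 0, "az": 0},
  {"hand": 0, "x": 0, "y": 0, "z": -0.06, "ax": 0, "ay": 0, "az": 0},
  {"hand": 0, "x": 0, "y": 0, "z": -0.1, "ax": 0, "ay": 0, "az": 0},
  {"hand": 0, "x": 0, "y": 0, "z": -0.14, "ax": 0, "ay": 0, "az": 0},
], newtons=30)

```text
t: 4.4
tool_pos: [0.5013, 0.1531, 0.3459]
orientation: [0.293, 3.127, 0.0]
force: [1.7, -0.1, -1.2]
opening: 0.0397
gripper_force: 30.0
```

```bash
python3 - <<'E'
from h import *
from plant import read_state,read_camera
s=read_state();print(s['t'],s['tool_pos'],s['force'],s['opening'])
O=np.array([.5233,-.229,.074]);yaw=np.radians(-10.35);Rb=Ry(yaw,np.radians(26.6));print(Rb)
g=.032
# hover: 12 mm up slope, 12 mm from the stop, 60 mm off the board
print(rel(s,O+Rb@[.012,-.012,.060+g],Rb,-1))
im,d=read_camera('side');cv2.imwrite('pics/s3.png',cv2.resize(im[60:230,130:290],None,fx=3.5,fy=3.5,interpolation=2))
E
```

```text
4.4 [0.50129302 0.15308008 0.34593336] [ 1.67566473 -0.11017862 -1.16824505] 0.03971915885376019
[[-0.16064442  0.98372863  0.08044473]
 [-0.87960512 -0.17966075  0.44047343]
 [ 0.44775909  0.          0.89415424]]
(array([-0.0799, -0.2662,  0.035 ]), array([ 0.4645, -0.001 , -0.0062]))
```

View pics/s3.png

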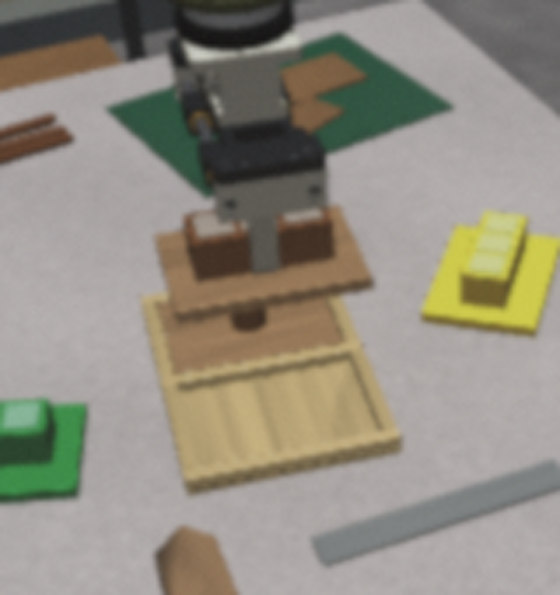

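The panel hangs level in the grip above the tray, its front edge at crop (270,300), and the pocket is empty. I'm carrying it to the jig and tilting it on the way.

carry_out([
  {"hand": 0, "x": -0.01, "y": -0.03, "z": -0.02, "ax": 0, "ay": 0, "az": 0},
  {"hand": 0, "x": -0.022, "y": -0.075, "z": -0.03, "ax": 0.06, "ay": 0, "az": 0},
  {"hand": 0, "x": -0.036, "y": -0.12, "z": -0.03, "ax": 0.14, "ay": 0, "az": -0.002},
  {"hand": 0, "x": -0.05, "y": -0.165, "z": -0.03, "ax": 0.24, "ay": 0, "az": -0.004},
  {"hand": 0, "x": -0.064, "y": -0.21, "z": -0.025, "ax": 0.34, "ay": 0, "az": -0.005},
  {"hand": 0, "x": -0.075, "y": -0.245, "z": 0, "ax": 0.42, "ay": -0.001, "az": -0.006},
  {"hand": 0, "x": -0.08, "y": -0.266, "z": 0.025, "ax": 0.4645, "ay": -0.001, "az": -0.006},
  {"hand": 0, "x": -0.08, "y": -0.266, "z": 0.035, "ax": 0.4645, "ay": -0.001, "az": -0.006},
])

```text
t: 5.45
tool_pos: [0.53, -0.124, 0.3075]
orientation: [-0.274, -3.002, 0.71]
force: [-0.4, 0.6, -1.5]
opening: 0.0398
gripper_force: 30.0
```

carry_out([
  {"hand": 0, "x": 0, "y": 0, "z": 0, "ax": 0, "ay": 0, "az": 0},
  {"hand": 0, "x": 0, "y": 0, "z": 0, "ax": 0, "ay": 0, "az": 0},
])

```text
t: 5.7
tool_pos: [0.5312, -0.1225, 0.3104]
orientation: [-0.272, -3.007, 0.711]
force: [0.2, -1.2, -2.2]
opening: 0.0397
gripper_force: 30.0
```

```bash
cat >> h.py <<'E'
O=np.array([.5233,-.229,.074]);Rb=Ry(np.radians(-10.35),np.radians(26.6))
def inb(s): # grasp point in board frame (mm), and orientation error vs board
    T=R.from_rotvec(s['orientation']).as_matrix();G=s['tool_pos']+.167*T[:,2]
    return np.round(1e3*Rb.T@(G-O),1),np.round(Rb.T@s['force'],1)
E
python3 - <<'E'
from h import *
from plant import read_state,read_camera
s=read_state();print(s['t'],s['q'],inb(s))
print(rel(s,O+Rb@[.012,-.012,.010+.0315],Rb,-1))
im,d=read_camera('side');cv2.imwrite('pics/s4.png',cv2.resize(im[150:340,210:370],None,fx=3,fy=3,interpolation=2))
P=cloud('side',d);np.save('s4.npy',d);cv2.imwrite('s4raw.png',im)
E
```

```text
5.7 [-0.16351509  0.07418494  1.76214199 -0.47758167  1.33979166 -1.43430784] (array([ 10.9, -11.1,  91.9]), array([ 0.1,  0.5, -2.4]))
(array([ 0.0007, -0.0011,  0.0504]), array([ 0.0003,  0.0017, -0.0003]))
```

View pics/s4.png

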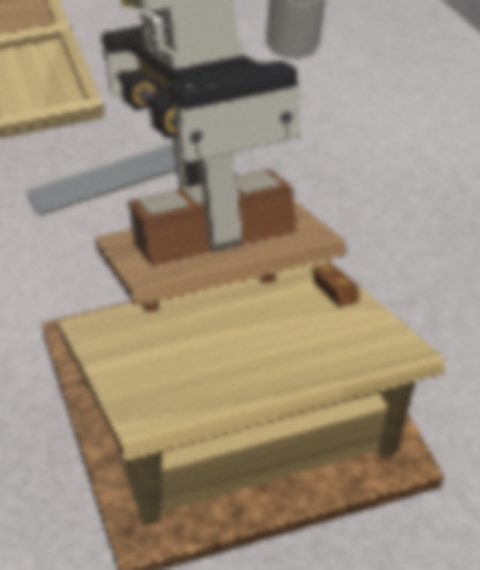

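The tilted panel, edges roughly (100,240) to (345,245) in the crop, hangs over the board parallel to its slope. It is clear of both dowels (150,305) and (268,278) and of the stop (335,285).

carry_out([
  {"hand": 0, "x": 0.001, "y": -0.002, "z": 0.02, "ax": 0, "ay": 0.001, "az": 0},
  {"hand": 0, "x": 0.001, "y": -0.002, "z": 0.038, "ax": 0, "ay": 0.001, "az": 0},
  {"hand": 0, "x": 0.001, "y": -0.002, "z": 0.05, "ax": 0, "ay": 0.001, "az": 0},
  {"hand": 0, "x": 0.001, "y": -0.002, "z": 0.053, "ax": 0, "ay": 0.001, "az": 0},
  {"hand": 0, "x": 0.001, "y": -0.002, "z": 0.053, "ax": 0, "ay": 0.001, "az": 0},
  {"hand": 0, "x": 0.001, "y": -0.002, "z": 0.053, "ax": 0, "ay": 0.001, "az": 0},
])

```text
t: 6.5
tool_pos: [0.5254, -0.148, 0.2631]
orientation: [-0.273, -3.005, 0.711]
force: [0.0, 0.1, -0.5]
opening: 0.0396
gripper_force: 30.0
```

```bash
python3 - <<'E'
from h import *
from plant import read_state,read_camera
s=read_state();print(s['t'],inb(s),s['force'],s['wrist_torque'])
print(rel(s,O+Rb@[.012,-.012,.0315],Rb,-1))
im,d=read_camera('top');W=cloud('top',d)
cv2.imwrite('pics/t5.png',cv2.resize(im[150:260,280:390],None,fx=4,fy=4,interpolation=2))
# independent: board + panel heights seen from side, in board frame
im,d=read_camera('side');L=(cloud('side',d)-O)@Rb*1000
def med(x0,x1,y0,y1,z0,z1):
    m=(L[...,0]>x0)&(L[...,0]<x1)&(L[...,1]>y0)&(L[...,1]<y1)&(L[...,2]>z0)&(L[...,2]<z1);q=L[m]
    A=np.c_[q[:,:2],np.ones(len(q))];return len(q),np.linalg.lstsq(A,q[:,2],rcond=None)[0],np.median(q[:,2])
print('board',med(70,100,-90,90,-8,6));print('panel up side',med(38,60,-75,55,11,30))
E
```

```text
6.5 (array([ 13.1, -12.5,  37.9]), array([-0.3,  0. , -0.4])) [ 0.03128512  0.06200634 -0.46339846] [ 0.37363919 -0.0220595  -0.00117573]
(array([-0.0004,  0.0011,  0.0064]), array([-0.0003, -0.0005, -0.0003]))
board (811, array([-0.00357354,  0.00186426,  0.64410299]), np.float64(0.34856959519271175))
panel up side (395, array([-7.48387186e-02, -9.81289903e-04,  2.19590768e+01]), np.float64(17.81131522789998))
```

carry_out([
  {"hand": 0, "x": 0, "y": 0, "z": 0.002, "ax": 0, "ay": 0, "az": 0},
  {"hand": 0, "x": 0, "y": 0, "z": 0.003, "ax": 0, "ay": 0, "az": 0},
  {"hand": 0, "x": 0, "y": 0, "z": 0.004, "ax": 0, "ay": 0, "az": 0},
  {"hand": 0, "x": 0, "y": 0, "z": 0.0045, "ax": 0, "ay": 0, "az": 0},
  {"hand": 0, "x": 0, "y": 0, "z": 0.005, "ax": 0, "ay": 0, "az": 0},
  {"hand": 0, "x": 0, "y": 0, "z": 0.005, "ax": 0, "ay": 0, "az": 0},
])

```text
t: 7.35
tool_pos: [0.5247, -0.1503, 0.258]
orientation: [-0.273, -3.004, 0.71]
force: [0.3, -0.4, -0.9]
opening: 0.0401
gripper_force: 30.0
```

```bash
python3 - <<'E'
from h import *
from plant import read_state
s=read_state();print(s['t'],inb(s),s['wrist_torque'])
E
```

```text
7.35 (array([ 12.9, -13. ,  32.3]), array([-0.1,  0.4, -1. ])) [ 0.37457571 -0.0652296  -0.00793515]
```

carry_out([
  {"hand": 0, "x": 0, "y": 0, "z": 0.0005, "ax": 0, "ay": 0, "az": 0},
  {"hand": 0, "x": 0, "y": 0, "z": 0.001, "ax": 0, "ay": 0, "az": 0},
  {"hand": 0, "x": 0, "y": 0, "z": 0.001, "ax": 0, "ay": 0, "az": 0},
])

```text
t: 7.72
tool_pos: [0.5246, -0.1507, 0.2571]
orientation: [-0.273, -3.004, 0.71]
force: [0.4, -0.1, -1.2]
opening: 0.0395
gripper_force: 30.0
```

carry_out([
  {"hand": 0, "x": 0, "y": 0, "z": 0.0005, "ax": 0, "ay": 0, "az": 0},
  {"hand": 0, "x": 0, "y": 0, "z": 0.0005, "ax": 0, "ay": 0, "az": 0},
])

```text
t: 7.98
tool_pos: [0.5246, -0.1509, 0.2567]
orientation: [-0.272, -3.004, 0.71]
force: [-0.2, -0.5, -1.4]
opening: 0.0396
gripper_force: 30.0
```

```bash
python3 - <<'E'
from h import *
from plant import read_state
s=read_state();print(s['t'],inb(s),s['wrist_torque'])
E
```

```text
7.975 (array([ 13. , -13. ,  30.8]), array([-0.2, -0.1, -1.5])) [ 0.33312392 -0.10670182 -0.05685621]
```

carry_out([
  {"hand": 0, "x": 0, "y": 0, "z": 0.0005, "ax": 0, "ay": 0, "az": 0},
  {"hand": 0, "x": 0, "y": 0, "z": 0.0005, "ax": 0, "ay": 0, "az": 0},
])

```text
t: 8.22
tool_pos: [0.5246, -0.151, 0.2565]
orientation: [-0.273, -3.004, 0.71]
force: [-2.1, 2.1, 2.9]
opening: 0.0399
gripper_force: 30.0
```

carry_out([
  {"hand": 0, "x": 0, "y": 0, "z": 0.0005, "ax": 0, "ay": 0, "az": 0},
  {"hand": 0, "x": 0, "y": 0, "z": 0.0005, "ax": 0, "ay": 0, "az": 0},
])

```text
t: 8.48
tool_pos: [0.5246, -0.1511, 0.2564]
orientation: [-0.273, -3.004, 0.71]
force: [-4.1, 5.2, 7.5]
opening: 0.0399
gripper_force: 30.0
```

```bash
python3 - <<'E'
from h import *
from plant import read_state
s=read_state();print(s['t'],inb(s),s['wrist_torque'])
E
```

```text
8.475 (array([ 13. , -13. ,  30.5]), array([-0.5, -5. ,  8.6])) [ 0.70506691  0.53524004 -0.21745623]
```

Contact is made at about 8 N. I'm easing the pressure and sliding toward the dowels (tool +y).

carry_out([
  {"hand": 0, "x": 0, "y": 0, "z": -0.0004, "ax": 0, "ay": 0, "az": 0},
  {"hand": 0, "x": 0, "y": 0.003, "z": -0.0004, "ax": 0, "ay": 0, "az": 0},
  {"hand": 0, "x": 0, "y": 0.006, "z": -0.0004, "ax": 0, "ay": 0, "az": 0},
  {"hand": 0, "x": 0, "y": 0.009, "z": -0.0004, "ax": 0, "ay": 0, "az": 0},
  {"hand": 0, "x": 0, "y": 0.0105, "z": -0.0004, "ax": 0, "ay": 0, "az": 0},
  {"hand": 0, "x": 0, "y": 0.0105, "z": -0.0004, "ax": 0, "ay": 0, "az": 0},
])

```text
t: 9.22
tool_pos: [0.5265, -0.1418, 0.2517]
orientation: [-0.272, -3.005, 0.711]
force: [-0.4, 0.8, 5.5]
opening: 0.0394
gripper_force: 30.0
```

```bash
python3 - <<'E'
from h import *
from plant import read_state
s=read_state();print(s['t'],inb(s),s['wrist_torque'])
E
```

```text
9.225 (array([  2.4, -12.5,  30.6]), array([ 1.8, -0.5,  5.2])) [-0.00480276 -0.26328407  0.07678554]
```

carry_out([
  {"hand": 0, "x": 0, "y": 0.001, "z": 0, "ax": 0, "ay": 0, "az": 0},
  {"hand": 0, "x": 0, "y": 0.0015, "z": 0, "ax": 0, "ay": 0, "az": 0},
  {"hand": 0, "x": 0, "y": 0.0015, "z": 0, "ax": 0, "ay": 0, "az": 0},
])

```text
t: 9.6
tool_pos: [0.5267, -0.1406, 0.2511]
orientation: [-0.273, -3.005, 0.711]
force: [-0.6, -0.5, 5.1]
opening: 0.0397
gripper_force: 30.0
```

carry_out([
  {"hand": 0, "x": 0, "y": 0.0007, "z": 0, "ax": 0, "ay": 0, "az": 0},
  {"hand": 0, "x": 0, "y": 0.0007, "z": 0, "ax": 0, "ay": 0, "az": 0},
])

```text
t: 9.85
tool_pos: [0.5269, -0.14, 0.2508]
orientation: [-0.273, -3.005, 0.711]
force: [-0.0, -0.7, 5.6]
opening: 0.0396
gripper_force: 30.0
```

```bash
python3 - <<'E'
from h import *
from plant import read_state
s=read_state();print(s['t'],inb(s),s['wrist_torque'])
E
```

```text
9.85 (array([  0.5, -12.6,  30.6]), array([3.1, 0.1, 4.7])) [-0.07472483 -0.20217416  0.06070158]
```

carry_out([
  {"hand": 0, "x": 0, "y": 0.0007, "z": 0, "ax": 0, "ay": 0, "az": 0},
  {"hand": 0, "x": 0, "y": 0.0007, "z": 0, "ax": 0, "ay": 0, "az": 0},
])

```text
t: 10.1
tool_pos: [0.527, -0.1395, 0.2505]
orientation: [-0.273, -3.005, 0.711]
force: [-1.3, -0.1, 5.4]
opening: 0.0396
gripper_force: 30.0
```

carry_out([
  {"hand": 0, "x": 0, "y": 0.0007, "z": 0, "ax": 0, "ay": 0, "az": 0},
  {"hand": 0, "x": 0, "y": 0.0007, "z": 0, "ax": 0, "ay": 0, "az": 0},
])

```text
t: 10.35
tool_pos: [0.527, -0.1392, 0.2504]
orientation: [-0.273, -3.004, 0.713]
force: [-0.2, -2.7, 6.9]
opening: 0.0397
gripper_force: 30.0
```

```bash
python3 - <<'E'
from h import *
from plant import read_state
s=read_state();print(s['t'],inb(s),s['wrist_torque'])
E
```

```text
10.35 (array([ -0.3, -12.6,  30.6]), array([5.5, 0.3, 5. ])) [-0.58958468  0.00982595  0.0541413 ]
```

carry_out([
  {"hand": 0, "x": 0, "y": 0.0008, "z": 0, "ax": 0, "ay": 0, "az": 0},
  {"hand": 0, "x": 0, "y": 0.0008, "z": 0, "ax": 0, "ay": 0, "az": 0},
  {"hand": 0, "x": 0, "y": 0.0008, "z": 0, "ax": 0, "ay": 0, "az": 0},
])

```text
t: 10.72
tool_pos: [0.5271, -0.1389, 0.2504]
orientation: [-0.273, -3.004, 0.714]
force: [-1.8, -4.7, 8.5]
opening: 0.0399
gripper_force: 30.0
```

```bash
python3 - <<'E'
from h import *
from plant import read_state
s=read_state();print(s['t'],inb(s),s['wrist_torque'],R.from_rotvec(s['orientation']).as_matrix().T@s['wrist_torque'])
E
```

```text
10.725 (array([ -0.5, -12.5,  30.7]), array([ 8.3, -0.9,  5.4])) [-1.13214148  0.23278331  0.1234865 ] [ 1.15560108 -0.03318406 -0.12110438]
```

Both dowels are touched: 8 N along x, with little twist. Next I slide to the end stop (tool −x).

carry_out([
  {"hand": 0, "x": -0.002, "y": 0, "z": 0, "ax": 0, "ay": 0, "az": 0},
  {"hand": 0, "x": -0.0045, "y": 0, "z": 0, "ax": 0, "ay": 0, "az": 0},
  {"hand": 0, "x": -0.007, "y": 0, "z": 0, "ax": 0, "ay": 0, "az": 0},
  {"hand": 0, "x": -0.009, "y": 0, "z": 0, "ax": 0, "ay": 0, "az": 0},
  {"hand": 0, "x": -0.0105, "y": 0, "z": 0, "ax": 0, "ay": 0, "az": 0},
  {"hand": 0, "x": -0.0105, "y": 0, "z": 0, "ax": 0, "ay": 0, "az": 0},
])

```text
t: 11.48
tool_pos: [0.5352, -0.1404, 0.25]
orientation: [-0.275, -2.996, 0.712]
force: [-20.2, 3.4, 23.4]
opening: 0.0397
gripper_force: 30.0
```

carry_out([
  {"hand": 0, "x": -0.0007, "y": 0, "z": 0, "ax": 0, "ay": 0, "az": 0},
  {"hand": 0, "x": -0.0007, "y": 0, "z": 0, "ax": 0, "ay": 0, "az": 0},
])

```text
t: 11.72
tool_pos: [0.5358, -0.1405, 0.25]
orientation: [-0.275, -2.995, 0.712]
force: [-22.4, 3.7, 23.6]
opening: 0.0401
gripper_force: 30.0
```

```bash
python3 - <<'E'
from h import *
from plant import read_state
s=read_state();print(s['t'],inb(s),R.from_rotvec(s['orientation']).as_matrix().T@s['wrist_torque'])
E
```

```text
11.725 (array([-0.5, -5.2, 30.4]), array([ 10.9, -22.7,  20.9])) [ 1.29101488  3.4800118  -0.06178297]
```

```bash
python3 - <<'E'
from h import *
from plant import read_camera
a,d=read_camera('top');b,e=read_camera('side');np.save('t6.npy',d);np.save('s6.npy',e)
a=cv2.resize(a[150:260,280:380],(400,440),interpolation=2);b=cv2.resize(b[200:310,220:320],(400,440),interpolation=2)
cv2.imwrite('pics/c6.png',np.hstack([a,b]))
E
```

```text
(no output)
```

View pics/c6.png

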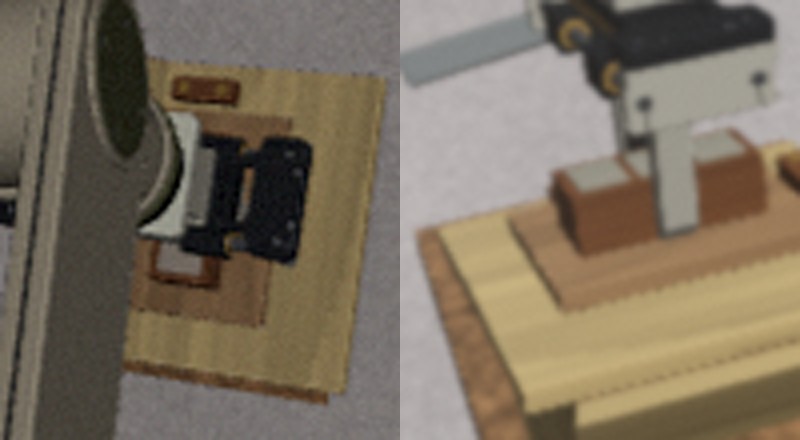

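The panel's front edge (crop (240,113)) still seems short of the stop's lower edge at (205,103). The force is high, so I'm measuring the gap from depth before pushing further.

```bash
python3 - <<'E'
from h import *
for n,f in(('top','t6.npy'),('side','s6.npy')):
    L=(cloud(n,np.load(f))-O)@Rb*1000
    print(n)
    for x0,x1 in((-45,-35),(-30,-22),(-22,10),(12,30),(30,46)):
        m=(L[...,0]>x0)&(L[...,0]<x1)&(abs(L[...,1])<110)&(L[...,2]>-15)&(L[...,2]<22)
        q=L[m];q=q[np.argsort(q[:,1])]
        out=[]
        for y in range(-108,108,6):
            k=(q[:,1]>=y)&(q[:,1]<y+6)
            out.append(f"{np.median(q[k,2]):.0f}" if k.sum() else '.')
        print(x0,' '.join(out))
    if 1:
        m=(L[...,2]>5)&(L[...,2]<14)&(abs(L[...,1])<68)&(abs(L[...,0])<62);q=L[m];print(len(q),np.percentile(q,[1,50,99],axis=0).round(1).tolist())
        A=q[(q[:,0]>24)];c=np.linalg.lstsq(np.c_[A[:,:2],np.ones(len(A))],A[:,2],rcond=None)[0];print('top face plane',c)
E
```

```text
top
-45 -1 -2 0 0 -1 2 10 10 10 10 9 9 10 8 . . . . . . . . . . . . . . . -1 -1 -0 1 -2 -1 .
-30 -0 -1 -0 0 -0 9 9 8 9 . . . . . . . . . . . . . . . . . . . 11 0 15 15 12 1 . .
-22 0 -0 0 -0 -0 6 10 10 10 . . . . . . . . . . . . . . . . . 11 9 10 4 13 14 13 -0 -1 .
12 -1 -1 0 0 0 5 10 9 10 11 10 11 9 8 . 8 . . 11 10 10 9 11 . . 8 9 10 9 -0 1 -0 1 -0 -0 .
30 1 -1 0 -1 -0 2 9 10 10 9 10 10 10 11 . . . . . . . . . . . 10 10 10 9 -1 -1 1 -1 0 -1 .
471 [[-42.2, -67.5, 5.8], [20.7, -43.1, 9.8], [48.6, 64.3, 13.5]]
top face plane [3.36281541e-02 2.03509007e-03 8.40792080e+00]
side
-45 1 0 0 1 1 10 11 10 11 10 . . . . . . . . . . . . . . . . . . . . 1 . . . . .
-30 0 0 0 0 -0 5 11 10 11 . . . . . . . . . . . . . . . . . . . 11 10 15 15 14 . . .
-22 0 0 0 0 0 6 10 10 12 . . . . . . . . . . . . . . . . . 11 10 11 9 14 14 14 1 1 .
12 -0 1 -0 0 0 7 11 11 11 13 13 14 13 13 14 13 11 10 12 12 13 13 13 14 12 11 11 10 11 . 1 1 1 1 1 .
30 0 1 1 0 0 6 10 10 10 10 10 10 10 10 10 11 10 10 10 10 10 11 10 11 11 10 11 10 10 0 1 1 1 1 0 .
891 [[-48.1, -67.5, 5.6], [31.9, -9.8, 10.3], [50.8, 63.4, 13.7]]
top face plane [-9.85316823e-02  2.21162591e-03  1.35995279e+01]
```

The panel lies flat, its front edge at about y=65, so it is 5 mm short. Downforce has built up to 21 N, so I'm relieving it and then continuing.

carry_out([
  {"hand": 0, "x": 0, "y": 0, "z": -0.0006, "ax": 0, "ay": 0, "az": 0},
  {"hand": 0, "x": 0, "y": 0, "z": -0.0012, "ax": 0, "ay": 0, "az": 0},
  {"hand": 0, "x": 0, "y": -0.0003, "z": -0.0014, "ax": 0, "ay": 0, "az": 0},
  {"hand": 0, "x": 0, "y": -0.0003, "z": -0.0014, "ax": 0, "ay": 0, "az": 0},
])

```text
t: 12.32
tool_pos: [0.536, -0.1406, 0.2501]
orientation: [-0.274, -2.996, 0.712]
force: [-13.6, -4.2, 10.5]
opening: 0.0399
gripper_force: 30.0
```

```bash
python3 - <<'E'
from h import *
from plant import read_state
s=read_state();print(s['t'],inb(s),R.from_rotvec(s['orientation']).as_matrix().T@s['wrist_torque'],rel(s,s['tool_pos'],Rb,-1)[1])
E
```

```text
12.325 (array([-0.5, -4.8, 30.4]), array([ 10.6, -12.6,   6.5])) [ 1.32574829  2.03574894 -0.01587086] [-0.003  -0.0083  0.0004]
```

carry_out([
  {"hand": 0, "x": 0, "y": -0.0005, "z": -0.0003, "ax": 0, "ay": 0, "az": 0},
  {"hand": 0, "x": 0, "y": -0.001, "z": -0.0006, "ax": 0, "ay": 0, "az": 0},
  {"hand": 0, "x": 0, "y": -0.001, "z": -0.0006, "ax": 0, "ay": 0, "az": 0},
  {"hand": 0, "x": 0, "y": -0.001, "z": -0.0006, "ax": 0, "ay": 0, "az": 0},
])

```text
t: 12.82
tool_pos: [0.5365, -0.1409, 0.2504]
orientation: [-0.273, -2.999, 0.711]
force: [-5.4, -5.3, 0.8]
opening: 0.0398
gripper_force: 30.0
```

```bash
python3 - <<'E'
from h import *
from plant import read_state
s=read_state();print(s['t'],inb(s),R.from_rotvec(s['orientation']).as_matrix().T@s['wrist_torque'],rel(s,s['tool_pos'],Rb,-1)[1])
E
```

```text
12.825 (array([-0.4, -3.9, 30.6]), array([ 5.9, -4.3, -2.1])) [0.80894623 0.85298809 0.11881913] [-0.0016 -0.0062  0.0008]
```

carry_out([
  {"hand": 0, "x": -0.001, "y": -0.0003, "z": 0, "ax": 0, "ay": 0, "az": 0},
  {"hand": 0, "x": -0.002, "y": -0.0003, "z": 0, "ax": 0, "ay": 0, "az": 0},
  {"hand": 0, "x": -0.002, "y": -0.0003, "z": 0, "ax": 0, "ay": 0, "az": 0},
])

```text
t: 13.2
tool_pos: [0.5387, -0.1413, 0.2505]
orientation: [-0.272, -3.0, 0.71]
force: [-2.5, -3.5, 0.7]
opening: 0.0397
gripper_force: 30.0
```

```bash
python3 - <<'E'
from h import *
from plant import read_state
s=read_state();print(s['t'],inb(s),R.from_rotvec(s['orientation']).as_matrix().T@s['wrist_torque'],rel(s,s['tool_pos'],Rb,-1)[1])
E
```

```text
13.2 (array([-0.4, -1.5, 30.7]), array([ 3.8, -1.9, -1.1])) [0.5634565  0.54408972 0.04305816] [-0.0011 -0.0054  0.0008]
```

carry_out([
  {"hand": 0, "x": -0.001, "y": 0, "z": 0, "ax": 0, "ay": 0, "az": 0},
  {"hand": 0, "x": -0.0015, "y": 0, "z": 0, "ax": 0, "ay": 0, "az": 0},
  {"hand": 0, "x": -0.0015, "y": 0, "z": 0, "ax": 0, "ay": 0, "az": 0},
])

```text
t: 13.58
tool_pos: [0.5401, -0.1416, 0.2505]
orientation: [-0.272, -3.0, 0.71]
force: [-3.5, -4.2, 0.9]
opening: 0.0396
gripper_force: 30.0
```

carry_out([
  {"hand": 0, "x": -0.001, "y": 0, "z": 0, "ax": 0, "ay": 0, "az": 0},
  {"hand": 0, "x": -0.001, "y": 0, "z": 0, "ax": 0, "ay": 0, "az": 0},
])

```text
t: 13.82
tool_pos: [0.5409, -0.1417, 0.2505]
orientation: [-0.273, -2.999, 0.71]
force: [-4.9, -2.5, 2.4]
opening: 0.0395
gripper_force: 30.0
```

```bash
python3 - <<'E'
from h import *
from plant import read_state
s=read_state();print(s['t'],inb(s),R.from_rotvec(s['orientation']).as_matrix().T@s['wrist_torque'],rel(s,s['tool_pos'],Rb,-1)[1])
E
```

```text
13.825 (array([-0.4,  0.6, 30.7]), array([ 4. , -4.4,  0.7])) [0.56324061 0.86728737 0.13162766] [-0.0011 -0.0062  0.0008]
```

Force is starting to rise, so I'll push a little more in each direction.

carry_out([
  {"hand": 0, "x": -0.001, "y": 0, "z": 0, "ax": 0, "ay": 0, "az": 0},
  {"hand": 0, "x": -0.001, "y": 0, "z": 0, "ax": 0, "ay": 0, "az": 0},
])

```text
t: 14.08
tool_pos: [0.5413, -0.1418, 0.2505]
orientation: [-0.273, -2.997, 0.709]
force: [-11.1, -0.3, 6.9]
opening: 0.0395
gripper_force: 30.0
```

carry_out([
  {"hand": 0, "x": -0.001, "y": 0, "z": 0, "ax": 0, "ay": 0, "az": 0},
  {"hand": 0, "x": -0.001, "y": 0, "z": 0, "ax": 0, "ay": 0, "az": 0},
])

```text
t: 14.32
tool_pos: [0.5417, -0.1418, 0.2504]
orientation: [-0.273, -2.995, 0.709]
force: [-16.7, 2.0, 10.9]
opening: 0.0401
gripper_force: 30.0
```

```bash
python3 - <<'E'
from h import *
from plant import read_state
s=read_state();print(s['t'],inb(s),R.from_rotvec(s['orientation']).as_matrix().T@s['wrist_torque'],rel(s,s['tool_pos'],Rb,-1)[1])
E
```

```text
14.325 (array([-0.4,  0.7, 30.6]), array([  5.8, -16.8,   9.3])) [ 0.58719801  2.54945539 -0.02610671] [-0.0015 -0.0104  0.001 ]
```

carry_out([
  {"hand": 0, "x": 0.0008, "y": 0, "z": 0, "ax": 0, "ay": 0, "az": 0},
  {"hand": 0, "x": 0.0016, "y": 0, "z": 0, "ax": 0, "ay": 0, "az": 0},
  {"hand": 0, "x": 0.0016, "y": 0, "z": 0, "ax": 0, "ay": 0, "az": 0},
])

```text
t: 14.7
tool_pos: [0.5411, -0.1417, 0.2505]
orientation: [-0.273, -2.998, 0.71]
force: [-6.7, -2.0, 2.7]
opening: 0.0399
gripper_force: 30.0
```

```bash
python3 - <<'E'
from h import *
from plant import read_state
s=read_state();print(s['t'],inb(s),R.from_rotvec(s['orientation']).as_matrix().T@s['wrist_torque'],rel(s,s['tool_pos'],Rb,-1)[1])
E
```

```text
14.7 (array([-0.4,  0.7, 30.6]), array([ 4. , -6.3,  1. ])) [0.48402479 1.15984179 0.02657879] [-0.0012 -0.0068  0.0009]
```

carry_out([
  {"hand": 0, "x": 0, "y": 0, "z": 0, "ax": 0, "ay": 0, "az": 0},
  {"hand": 0, "x": 0, "y": 0, "z": 0, "ax": 0, "ay": 0, "az": 0},
  {"hand": 65, "x": 0, "y": 0, "z": 0, "ax": 0, "ay": 0, "az": 0},
  {"hand": 65, "x": 0, "y": 0, "z": 0, "ax": 0, "ay": 0, "az": 0},
  {"hand": 65, "x": 0, "y": 0, "z": 0, "ax": 0, "ay": 0, "az": 0},
], newtons=5)

```text
t: 15.32
tool_pos: [0.5427, -0.1413, 0.2518]
orientation: [-0.272, -3.004, 0.71]
force: [0.3, -0.2, -0.0]
opening: 0.0598
gripper_force: 0.0
```

carry_out([
  {"hand": 65, "x": 0, "y": 0, "z": -0.01, "ax": 0, "ay": 0, "az": 0},
  {"hand": 65, "x": 0, "y": 0, "z": -0.03, "ax": 0, "ay": 0, "az": 0},
  {"hand": 65, "x": 0, "y": 0, "z": -0.06, "ax": 0, "ay": 0, "az": 0},
  {"hand": 65, "x": 0, "y": 0, "z": -0.09, "ax": 0, "ay": 0, "az": 0},
  {"hand": 65, "x": 0, "y": 0.03, "z": -0.12, "ax": 0, "ay": 0, "az": 0},
  {"hand": 65, "x": 0.03, "y": 0.08, "z": -0.13, "ax": 0, "ay": 0, "az": 0},
  {"hand": 65, "x": 0.05, "y": 0.13, "z": -0.14, "ax": 0, "ay": 0, "az": 0},
  {"hand": 65, "x": 0.07, "y": 0.18, "z": -0.15, "ax": 0, "ay": 0, "az": 0},
])

```text
t: 16.32
tool_pos: [0.5146, 0.0977, 0.3071]
orientation: [-0.273, -3.007, 0.71]
force: [0.1, -0.0, -0.0]
opening: 0.0605
gripper_force: 0.0
```

```bash
python3 - <<'E'
from h import *
from plant import read_state,read_camera
print(read_state()['t'])
a,d=read_camera('top');b,e=read_camera('side')
for n,D in(('top',d),('side',e)):
    L=(cloud(n,D)-O)@Rb*1000
    f=lambda q:np.linalg.lstsq(np.c_[q[:,:2],np.ones(len(q))],q[:,2],rcond=None)[0].round(3)
    m=(abs(L[...,0])<60)&(abs(L[...,1])<100)&(L[...,2]>5)&(L[...,2]<14)
    q=L[m&(abs(L[...,0])<46)&(abs(L[...,1])<66)&((abs(L[...,0])>26)|(abs(L[...,1])>54))];print(n,'plate',f(q),len(q))
    m2=(abs(L[...,0])<40)&(abs(L[...,1])<70)&(L[...,2]>36)&(L[...,2]<48);r=L[m2];print('block',f(r),[x for x in rect(r)])
    q=L[m&(L[...,1]<66)];print('plate rect',rect(q))
a=cv2.resize(a[150:260,280:380],(400,440),interpolation=2);b=cv2.resize(b[200:310,225:325],(400,440),interpolation=2)
cv2.imwrite('pics/c7.png',np.hstack([a,b]))
E
```

```text
16.325
top plate [-1.000e-03  3.000e-03  9.675e+00] 795
block [-2.100e-02  6.000e-03  4.229e+01] [array([-1102.2,   536.1]), array([41275.4, 99943.4]), 0.52]
plate rect (array([-3705.1, -1860.6]), array([104506.9, 135103.1]), 0.27)
side plate [-1.0000e-03  2.0000e-03  1.0545e+01] 475
block [-9.0000e-02  6.0000e-03  4.2693e+01] [array([-228.1, -277.8]), array([43420.8, 99901.5]), 0.09]
plate rect (array([-2195.6, -2081.7]), array([107603.2, 135944.7]), 0.24)
```

View pics/c7.png

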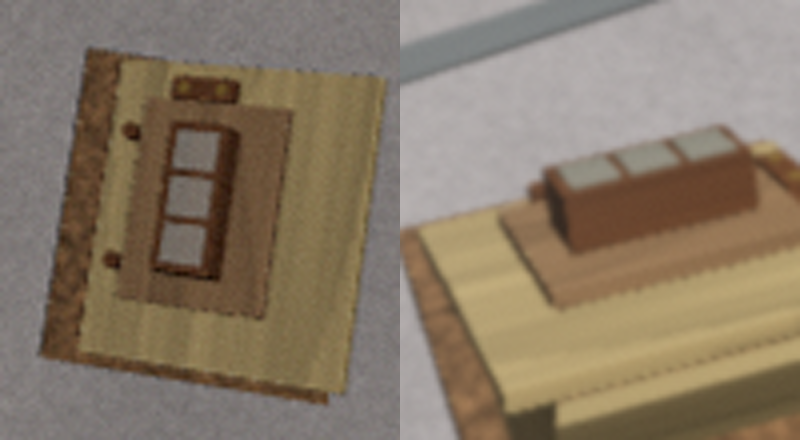

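The panel lies flat, with plane slope about 0 and the block centre within about 1 mm of home. The edge (122–145, 100–300) is next to both dowels at (130,130) and (113,260). I'll check the yaw against the board edge with sub-pixel line fits.

```bash
python3 - <<'E'
from h import *
from plant import read_camera
for n in('top','side'):
    g=np.mean([cv2.cvtColor(read_camera(n)[0],cv2.COLOR_BGR2GRAY).astype(float) for _ in range(3)],0).astype(np.float32)
    c=camera_params(n);M=R.from_rotvec(c['rotation']).as_matrix()
    def W(b): return O+(Rb@(np.array(b)/1000))
    def edge(axis,at,rng,z,w=9):
        pts=[]
        for s in np.linspace(*rng,60):
            o=np.arange(-w,w+.01,.25)
            B=np.array([[at+k,s,z] if axis==0 else [s,at+k,z] for k in o])
            p=proj(n,O+(B/1000)@Rb.T).astype(np.float32)
            v=cv2.GaussianBlur(cv2.remap(g,p[:,:1],p[:,1:],1),(1,9),0).ravel()
            dv=abs(np.gradient(v));i=dv.argmax();k=slice(max(i-8,0),i+9);pts.append((s,at+(o[k]*dv[k]).sum()/dv[k].sum()))
        P=np.array(pts)
        for _ in range(4):
            f=np.polyfit(P[:,0],P[:,1],1);r=P[:,1]-np.polyval(f,P[:,0]);P=P[abs(r)<=max(2*r.std(),.3)]
        return f.round(4),len(P),round(r.std(),2)
    print(n,'panel upper edge x=50:',edge(0,50,(-62,62),10))
    print('board upper edge x=105:',edge(0,105,(-100,90),0))
    print('panel stop-end y=70, upper part:',edge(1,70,(18,46),10),'panel far end y=-70',edge(1,-70,(-40,46),10))
    print('board y=-110',edge(1,-110,(-60,95),0),'board y=98',edge(1,98,(-55,95),0))
    print('stop near face top y=70',edge(1,70,(-29,9),14,5),'stop far y=86',edge(1,86,(-29,9),14,6))
E
```

```text
top panel upper edge x=50: (array([-6.80000e-03,  5.12665e+01]), 55, np.float64(0.47))
board upper edge x=105: (array([-3.500000e-03,  1.031668e+02]), 47, np.float64(0.52))
panel stop-end y=70, upper part: (array([-3.42000e-02,  7.14563e+01]), 59, np.float64(0.5)) panel far end y=-70 (array([ 6.10000e-03, -7.07941e+01]), 59, np.float64(0.65))
board y=-110 (array([-1.800e-03, -1.134e+02]), 60, np.float64(4.31)) board y=98 (array([4.95000e-02, 9.57121e+01]), 60, np.float64(4.08))
stop near face top y=70 (array([-1.76000e-02,  6.86015e+01]), 59, np.float64(0.6)) stop far y=86 (array([-1.44000e-02,  8.57948e+01]), 50, np.float64(0.4))
side panel upper edge x=50: (array([-9.20000e-03,  4.87475e+01]), 49, np.float64(0.54))
board upper edge x=105: (array([1.430000e-02, 1.056079e+02]), 60, np.float64(4.25))
panel stop-end y=70, upper part: (array([-0.1302, 77.3083]), 60, np.float64(2.48)) panel far end y=-70 (array([ 2.10000e-03, -7.33636e+01]), 58, np.float64(0.24))
board y=-110 (array([ 3.80000e-03, -1.09344e+02]), 57, np.float64(0.23)) board y=98 (array([1.40000e-02, 9.82054e+01]), 44, np.float64(1.38))
stop near face top y=70 (array([-0.1582, 66.9452]), 59, np.float64(1.55)) stop far y=86 (array([7.10000e-03, 8.62177e+01]), 55, np.float64(0.31))
```

```bash
python3 -c "
from plant import robot
print(robot.close_job())"
```

```text
the job is handed in; nothing more can be done
None
```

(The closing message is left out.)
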